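# Nest the drying plant liners back in their pots

## Task

Two empty plant liners hang drying one behind the other on the twin-rail rack: lift them off over the upturned rail ends and lower each one into the olive pot that it fits, the larger liner in the larger pot and the smaller in the smaller, until its lip rests fully and level on the pot's rim. Lower them in without dropping them, keep the pots standing about where they are, leave the other things undisturbed, and let go of everything.

Things in the scene. Friction and masses are not known exactly. Their poses are not given: they have to be found in the camera images.
- rack: fixed drying rack: two level parallel steel rails 6 mm thick at y = +-24 mm, running along its x from uprights at x = +125 mm (foot board 110 x 130 x 14 mm) to free upturned ends at x = -78 mm. Origin on the table below mid-rail, z up. Liners hang below the rails, wider than the gap between them, so they leave only along -x, the front one first; which hangs in front varies.
- rack_front (a point): middle between the rails at the front dip (rack x = -55 mm), 185 mm above the table, at the centre line of the bail bar hanging there; axes as the rack. From the dip the rails rise 12 mm inwards and 18 mm at the ends. Raise a liner 22 to 48 mm, carry it level along the rack's -x until its middle is 65 mm or more past the rail ends, then it is free to go higher.
- rack_rear (a point): middle between the rails at the rear dip (rack x = +55 mm), 185 mm above the table, where the other liner's bail bar hangs; axes as the rack. Between the dips the rails are 12 mm higher than in them. Nothing of the rack is higher than the rail ends, 206 mm above the table; the hanging grips' centres are at about 217 mm.
- liner_large_grip (a point): larger grey tapered liner, empty; origin: centre of the wooden grip (14 x 34 x 22 mm in x, y, z) on its rigid wire bail; z up, bail along y; pinch across the 14 mm. Hanging bar (4 mm wire) 32 mm below origin, out to y = +-42, legs from there down to the rim. Lip 99 mm wide, its top 92 mm below origin; base 62 mm wide, 167 below. 190 g. Seated: origin 180 mm over its pot's underside.
- liner_small_grip (a point): smaller grey tapered liner, empty; origin: centre of the wooden grip (14 x 34 x 22 mm in x, y, z) on its rigid wire bail; z up, bail along y; pinch across the 14 mm. Hanging bar (4 mm wire) 32 mm below origin, out to y = +-33, legs from there down to the rim. Lip 78 mm wide, its top 92 mm below origin; base 46 mm wide, 152 below. 140 g. Seated: origin 165 mm over its pot's underside.
- pot_large: larger olive ceramic cachepot standing loose on the table, origin at the centre of its underside, z up; 84 mm high, 103 mm across at the rim, round tapered mouth 91 mm inside at the rim narrowing to 63 mm at the floor (8 mm thick). It matches the larger liner's taper; the liner's lip comes to rest on this pot's rim.
- pot_small: smaller olive ceramic cachepot standing loose on the table, origin at the centre of its underside, z up; 69 mm high, 82 mm across at the rim, round tapered mouth 70 mm inside at the rim narrowing to 48 mm at the floor (8 mm thick). It matches the smaller liner's taper; the liner's lip comes to rest on this pot's rim.
- flask: white stoneware flask with cork, 48 mm across, 115 mm high, loose, origin at the centre of its underside; it stands between the pots and is to be left alone
- tray: white plastic seedling tray, 100 (x) x 200 (y) x 45 mm, loose, origin at the centre of its underside; leave alone
- rake: steel root rake with a wooden handle lying flat, handle end at x = -140 mm, tines at x = +138 mm, 76 mm wide at the tines, 20 mm high, loose, origin on the table under its middle; leave alone
- pot_feet: round silicone pot feet ring, 90 mm across, 12 mm high, loose, origin at the centre of its underside; leave alone
There are look-alikes about, which are no part of the job. Leave any purple or red look-alike of the pot_small alone.

How it is judged:
By the outcome, as a careful person would: the job done as asked, in the order asked, and still so for the second after the job is handed in, with the robot touching nothing.
It also fails if it takes over 64 s, if anything falls off the work surface, if the arm or the gripper's body presses on something with over 40 N, if the wrist force passes 120 N, or if a joint passes its speed limit or range.

## Robot

A 6-joint arm with a two-finger parallel gripper is mounted at the origin on the work surface. World frame = base frame: x ahead of the robot, y to its left, z up, the work surface at z = 0. Lengths are in m, angles in rad, forces in N, time in s.
With the tool pointing down it reaches from about 0.325 to 0.75 m from the base axis. Payload 7.6 kg.
Tool frame: the origin (TCP) lies between the finger pads; the fingertips stand ctrl.tip_reach ahead of it and the grasp point (between the pads) lies 8 mm behind it (ctrl.tip_reach is the distance from the TCP to the fingertips, in m); z points along the fingers, y is the line along which they close (so a half turn about z gives the same grasp; the last joint's range is limited). The gripper opens to 85 mm and grips with 20 to 120 N. Pads are 22 mm wide; open, the fingers measure 114 mm over their backs; the gripper's body (76 mm by 85 mm) begins 54 mm behind the grasp point. The pads swing forward as they close: fully open they stand 13 mm farther back than shut.
Start: joints at [-1.28, 0.052, 1.401, -0, 1.689, -0.07], TCP at [0.185, -0.491, 0.242] pointing down, gripper open.
Joint ranges: [-2.9, 2.9], [-0.91, 2.17], [0.12, 2.37], [-1.06, 4.2], [0.26, 2.73], [-2.93, 2.93]. Speed limits (rad/s): [2.57, 2.57, 3.01, 3.14, 3.14, 3.14].

## Interface

Orientations are given as [roll, pitch, yaw] about the fixed x, y, z axes, in that order (R = Rz(yaw) Ry(pitch) Rx(roll)).
In Python, from bench import status, eyes, ticket, ctrl gives the robot as it stands.
- The arm moves only by the tool carry_out, never from a script. Its arguments are lists of equal length, an entry for each row: "jaw": the opening, from -1 (shut) to 1 (fully open); "travel": the shift along the tool's x, y, z each as a share of 0.04 m, from -1 to 1, a list of three; "yaw": the turn about the tool's z as a share of 6 degrees, from -1 to 1. A call has exactly 5 rows; each row shifts and turns the commanded pose from where the row before left it, along the tool's axes as they then stand; what a row does not reach is not made up. A row lasts 1/12 s, in which the tool goes at most 41.7 mm and 7.16 degrees, less where a joint would pass 70% of its speed; a pose out of reach is approached as far as the arm can. A call with a number of a shift or a turn outside -1 to 1 is refused whole. A call with a gripper value outside its range is refused whole. The fingers move at their own pace and stop on an object; "force" is the grip in N (left out, the last holds). Time passes only in rows, so rows that do not move let the fingers close, or fill a call up. It gives the time, the measured TCP pose, the force, the opening and the grip force at its end, in the units of the state.
- status.state(): the state, without advancing time (a new reading comes with each control period).
- eyes.capture(name): name is "scene" or "top" or "wrist"; returns (picture, depth): 420x560x3 uint8, red, green, blue; 420x560 float32, m along the optical axis (not along the pixel's ray), 0 where there is no reading.
- eyes.camera_info(name): a dict with "intrinsics" (3x3 intrinsics, pixels), "rvec" (rotation vector, rad) and "tvec" (3), from world to camera coordinates, as OpenCV has them. Camera axes: x right, y down, z forward; pixel columns grow to the right and rows downward; lengths in m; the calibration is good to about 2 mm. A picture is of the moment at which its call begins: read the wrist's pose just before it. camera_info takes no time and is no camera call; for the wrist camera it gives the pose at the moment of the call.
- ticket.hand_in(): hands the job in; it is judged then, once.
The state is a dict: "clock": time; "q": joint angles; "dq": joint speeds; "tau": joint torques, N m; "position": TCP position; "tcp_rot": TCP orientation; "contact_force": force on the tool from outside, world axes, zero at the start; "moment": the same for the moment, N m; "finger_gap": opening from 0.0 (shut) to 1.0 (fully open); "gripper_force": force on a finger pad.
Only numpy, scipy, OpenCV 4.12 (cv2) and the standard library are available. Lean on these libraries where they do the work, as an engineer would, in place of code of your own. Each camera call takes 0.05 s, during which the arm holds its last target. There are 200 camera calls.

## Working session

There is one attempt and no reset: what is moved stays moved. The work goes in short steps, Python scripts to look and compute and a tool call to move; the robot and the scene stay as the last step left them, time stands still between calls to the robot, and variables do not carry over. Pictures are saved under pics/ and viewed, at most 10 in all, crops included, and the job is handed in when it is done.

Besides the shell and the picture viewer there is one more tool, called after "Emit:" as name(argument=value, ...) on one line, values as JSON. carry_out: Moves the arm, as the interface text tells. Its arguments: {"type":"object","properties":{"jaw":{"type":"array"},"travel":{"type":"array"},"yaw":{"type":"array"},"force":{"type":"number"}},"required":["jaw","travel","yaw"]}

```bash
mkdir -p pics; ls; cat > h.py <<'E'
import numpy as np, cv2
from bench import status, eyes, ticket, ctrl
def grab(n, tag):
    ci=eyes.camera_info(n); im,d=eyes.capture(n)
    cv2.imwrite(f'pics/{tag}.png',im[:,:,::-1]); np.savez(f'pics/{tag}.npz',im=im,d=d,K=ci['intrinsics'],r=ci['rvec'],t=ci['tvec'])
def load(tag): return np.load(f'pics/{tag}.npz')
def cloud(g):
    d=g['d'];K=g['K'];v,u=np.mgrid[:d.shape[0],:d.shape[1]]
    c=np.stack([(u-K[0,2])/K[0,0]*d,(v-K[1,2])/K[1,1]*d,d],-1)
    R=cv2.Rodrigues(g['r'])[0]
    w=(c-g['t'].reshape(3))@R
    w[d<=0]=np.nan
    return w
E
python3 - <<'E'
from h import *
s=status.state(); print(s,ctrl.tip_reach)
grab('scene','s0'); grab('top','t0')
for n in 's0','t0':
    g=load(n);print(-cv2.Rodrigues(g['r'])[0].T@g['t'].reshape(3),g['K'])
E
```

```text
pics
{'clock': 0.0, 'q': array([-1.28029807e+00,  5.28114309e-02,  1.40173913e+00, -1.31745491e-05,
        1.68858055e+00, -7.03296450e-02]), 'dq': array([-0.00029434,  0.00144414, -0.00117629,  0.00095115, -0.00135811,
       -0.00018085]), 'tau': array([ 4.88135458e-05, -3.81671333e+01, -3.60186446e+01, -4.08591774e-06,
        6.24492386e-03, -9.79322351e-06]), 'position': array([ 0.1852729, -0.4909189,  0.2414784]), 'tcp_rot': array([-3.14005708e+00, -9.50567851e-05,  3.60826288e-01]), 'contact_force': array([-0.72192834, -0.26007358, -0.07111377]), 'moment': array([-0.09444721,  0.02212338,  0.00343203]), 'gripper_force': 0.0, 'finger_gap': 0.9975828122170587} 0.011
[1.36026582 0.10719657 1.07246216] [[534.64259198   0.         278.69091333]
 [  0.         534.64259198 202.30139501]
 [  0.           0.           1.        ]]
[0.36292707 0.04113327 1.25159157] [[456.19941749   0.         278.10827382]
 [  0.         456.19941749 204.83952816]
 [  0.           0.           1.        ]]
```

View pics/s0.png

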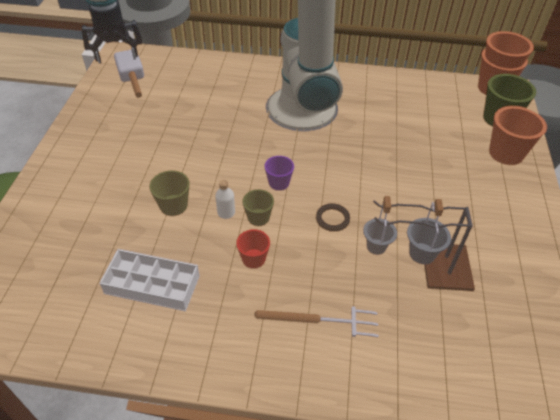

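View pics/t0.png

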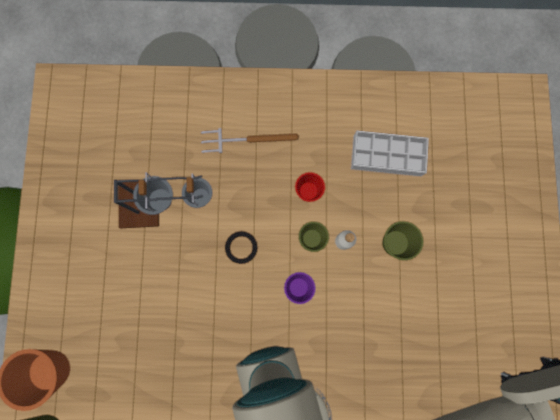

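The scene view shows the olive pots at (171,194), larger, and (258,208), smaller. The purple (279,174) and red (253,249) pots are look-alikes, and the flask is at (225,200). The small liner (378,236) hangs in front of the large one (428,243), and the rail ends point towards world -y. Next I'll measure these from both views.

```bash
python3 - <<'E'
from h import *
def circ(P):
    A=np.c_[2*P[:,:2],np.ones(len(P))];b=(P[:,:2]**2).sum(1)
    from scipy.optimize import least_squares
    x=np.linalg.lstsq(A,b,rcond=None)[0]; r=np.sqrt(x[2]+x[0]**2+x[1]**2)
    f=least_squares(lambda p:np.hypot(P[:,0]-p[0],P[:,1]-p[1])-p[2],[x[0],x[1],r],loss='soft_l1',f_scale=.002)
    return f.x
box={'s0':dict(L=(145,170,198,220),S=(240,190,277,227),F=(212,178,237,220),G1=(380,192,394,215),G2=(432,196,446,218),l1=(358,215,400,255),l2=(405,218,450,265)),
     't0':dict(L=(378,218,428,264),S=(296,219,332,254),F=(334,228,357,250),G1=(182,174,198,196),G2=(134,176,150,196),l1=(178,172,216,212),l2=(130,175,176,218))}
for n in box:
    g=load(n);w=cloud(g)
    for k,(a,b,c,d) in box[n].items():
        p=w[b:d,a:c].reshape(-1,3);im=g['im'][b:d,a:c].reshape(-1,3).astype(int)
        ok=np.isfinite(p[:,2]);p=p[ok];im=im[ok]
        if k in'LS':
            h={'L':.084,'S':.069}[k]; z=p[:,2]
            q=p[abs(z-h)<.004]; print(n,k,'zmax',np.percentile(z,[98,99.5]),'rim',len(q),circ(q), (q[:,:2].max(0)+q[:,:2].min(0))/2,np.ptp(q[:,:2],axis=0))
        elif k=='F':
            q=p[p[:,2]>.03];print(n,k,q.mean(0),q[:,2].max())
        elif k[0]=='G':
            br=(im[:,0]>im[:,2]*1.6)&(p[:,2]>.19); q=p[br];print(n,k,len(q),np.median(q,0),q.min(0),q.max(0))
        else:
            q=p[(p[:,2]>.118)&(p[:,2]<.13)]; print(n,k,len(q),circ(q))
    m=(w[...,2]>.17)&(w[...,2]<.2)&(w[...,1]>.15)&(w[...,0]>.35)
    q=w[m];print('rail pts',len(q),q.min(0),q.max(0))
    im=cv2.imread(f'pics/{n}.png')
    c={'s0':(355,180,475,270),'t0':(110,160,220,235)}[n]
    cr=cv2.resize(im[c[1]:c[3],c[0]:c[2]],None,fx=5,fy=5,interpolation=cv2.INTER_CUBIC)[:,:600]
    cv2.imwrite(f'pics/c_{n}.png',cr)
a=cv2.imread('pics/c_s0.png');b=cv2.imread('pics/c_t0.png');b=b[:, :550]
H=max(a.shape[0],b.shape[0])
o=np.zeros((H,a.shape[1]+b.shape[1],3),np.uint8);o[:a.shape[0],:a.shape[1]]=a;o[:b.shape[0],a.shape[1]:]=b
cv2.imwrite('pics/c.png',cv2.resize(o,(800,int(H*800/o.shape[1]))))
E
```

```text
s0 L zmax [0.08404459 0.0857445 ] rim 217 [ 0.47085374 -0.29008075  0.04815096] [ 0.4697537  -0.29072554] [0.10420973 0.1019016 ]
s0 S zmax [0.06960061 0.07109278] rim 169 [ 0.47808694 -0.06048697  0.03761597] [ 0.4769796  -0.06065184] [0.08177012 0.07946071]
s0 F [ 0.48374008 -0.14461668  0.0729665 ] 0.11665766962027448
s0 G1 115 [0.58308558 0.23783977 0.22559127] [0.55636774 0.23053237 0.19074566] [0.59575092 0.25247353 0.23064954]
s0 G2 122 [0.57583319 0.34649595 0.22552862] [0.55177911 0.33936549 0.20625535] [0.58759423 0.3554682  0.23047688]
s0 l1 308 [0.57798815 0.23776654 0.03430874]
s0 l2 419 [0.5695436  0.34699077 0.04498189]
rail pts 695 [0.52322138 0.21188061 0.17013155] [0.61517223 0.42445248 0.19970323]
t0 L zmax [0.08582402 0.08781773] rim 280 [ 0.46798174 -0.28943269  0.04788023] [ 0.46780893 -0.28942075] [0.09817077 0.10156304]
t0 S zmax [0.07118024 0.07304024] rim 198 [ 0.47510865 -0.05972877  0.03726101] [ 0.47516205 -0.06060159] [0.07895218 0.07852313]
t0 F [ 0.46720602 -0.14218066  0.08393774] 0.1217897904540139
t0 G1 94 [0.57305693 0.23836348 0.22786635] [0.55733625 0.23160796 0.19333653] [0.59714604 0.25445869 0.23304203]
t0 G2 102 [0.56453425 0.34731059 0.22748224] [0.54978404 0.34037465 0.21266183] [0.58285414 0.35516413 0.23286947]
t0 l1 259 [0.57386564 0.23844661 0.03427879]
t0 l2 316 [0.56646723 0.34804255 0.04513377]
rail pts 564 [0.52261226 0.21362274 0.17068008] [0.60920706 0.42350045 0.19966503]
```

View pics/c.png

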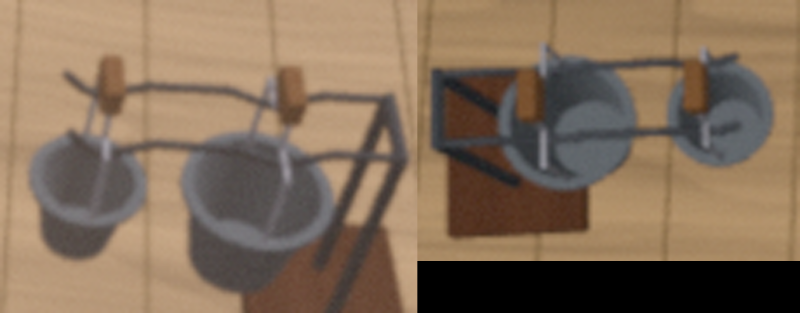

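The enlarged crop confirms it: small liner in front, large behind, grips brown, at about (0.575, 0.238) and (0.567, 0.347). Both views put the grip tops at z ≈ 0.227. Moving off.

Emit:
carry_out(jaw=[1, 1, 1, 1, 1], travel=[[0, 0, -0.3], [0, 0, -0.4], [0, 0, -0.4], [0, 0, -0.4], [0, 0, -0.2]], yaw=[0.5, 0.6, 0.6, 0.6, 0.5])

```text
clock: 0.52
position: [0.1854, -0.4914, 0.3121]
tcp_rot: [3.14, -0.0, 0.064]
contact_force: [-0.8, 0.3, -0.5]
finger_gap: 0.996
gripper_force: 0.0
```

Emit:
carry_out(jaw=[1, 1, 1, 1, 1], travel=[[0.44, -0.7, 0], [0.44, -0.7, 0], [0.44, -0.7, 0], [0.44, -0.7, 0], [0.44, -0.7, 0]], yaw=[0, 0, 0, 0, 0])

```text
clock: 0.93
position: [0.264, -0.3441, 0.3099]
tcp_rot: [-3.141, 0.0, 0.067]
contact_force: [0.5, 0.0, -0.2]
finger_gap: 1.001
gripper_force: 0.0
```

Emit:
carry_out(jaw=[1, 1, 1, 1, 1], travel=[[0.44, -0.7, 0], [0.44, -0.7, 0], [0.44, -0.7, 0], [0.44, -0.7, 0], [0.44, -0.7, 0]], yaw=[0, 0, 0, 0, 0])

```text
clock: 1.35
position: [0.3423, -0.1984, 0.3101]
tcp_rot: [-3.142, 0.0, 0.067]
contact_force: [1.0, -0.2, 0.3]
finger_gap: 1.001
gripper_force: 0.0
```

Emit:
carry_out(jaw=[1, 1, 1, 1, 1], travel=[[0.44, -0.7, 0], [0.44, -0.7, 0], [0.44, -0.7, 0], [0.44, -0.7, 0], [0.44, -0.7, 0]], yaw=[0, 0, 0, 0, 0])

```text
clock: 1.77
position: [0.4207, -0.0526, 0.31]
tcp_rot: [3.142, 0.0, 0.068]
contact_force: [0.7, -0.7, -0.5]
finger_gap: 1.001
gripper_force: 0.0
```

Emit:
carry_out(jaw=[1, 1, 1, 1, 1], travel=[[0.44, -0.7, 0], [0.44, -0.7, 0], [0.44, -0.7, 0], [0.44, -0.7, 0], [0.44, -0.7, 0]], yaw=[0, 0, 0, 0, 0])

```text
clock: 2.18
position: [0.4991, 0.093, 0.3098]
tcp_rot: [3.141, 0.001, 0.068]
contact_force: [0.9, -0.6, -0.0]
finger_gap: 1.001
gripper_force: 0.0
```

```bash
cat >> h.py <<'E'
def blobs(tag,zr,roi,brown=True):
    g=load(tag);w=cloud(g);im=g['im'].astype(int)
    m=(w[...,2]>zr[0])&(w[...,2]<zr[1])&(w[...,0]>roi[0])&(w[...,0]<roi[1])&(w[...,1]>roi[2])&(w[...,1]<roi[3])
    if brown: m&=im[...,0]>1.5*im[...,2]
    n,l,st,ce=cv2.connectedComponentsWithStats(m.astype(np.uint8))
    for i in range(1,n):
        if st[i,4]>40:
            q=w[l==i];a=cv2.minAreaRect(q[:,:2].astype(np.float32)*1000)
            print(tag,st[i],np.median(q,0).round(4),'rect mm',np.round(a[0],1),np.round(a[1],1),round(a[2],1))
E
python3 - <<'E'
from h import *
grab('wrist','w1')
g=load('w1');print(-cv2.Rodrigues(g['r'])[0].T@g['t'].reshape(3), status.state()['position'])
blobs('w1',(.218,.235),(.5,.65,.15,.4))
w=cloud(g);m=(w[...,2]>.17)
print(m.sum())
E
```

```text
[0.56832646 0.09759753 0.44077135] [0.50044355 0.09699284 0.30863706]
w1 [  61   71   36   53 1416] [0.577  0.2361 0.2271] rect mm [576.5 238.6] [33.2 14.6] 5.3
57278
```

View pics/w1.png

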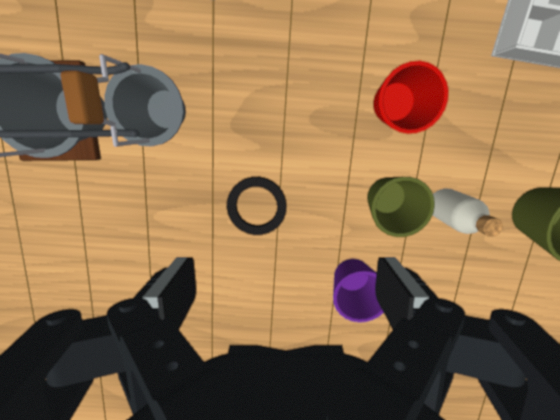

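The wrist view shows the front grip at (80,97), measured at (0.5765, 0.2386) and 33 x 14.6 mm, which matches. The olive small pot is at (400,205).

Emit:
carry_out(jaw=[1, 1, 1, 1, 1], travel=[[0.43, -0.68, 0], [0.43, -0.68, 0], [0.43, -0.68, 0], [0.43, -0.68, 0], [0.42, -0.68, 0]], yaw=[0, 0, 0, 0, 0])

```text
clock: 2.65
position: [0.5754, 0.2342, 0.3096]
tcp_rot: [3.141, 0.001, 0.068]
contact_force: [-0.3, 0.1, 0.8]
finger_gap: 1.0
gripper_force: 0.0
```

Emit:
carry_out(jaw=[1, 1, 1, 1, 1], travel=[[0, 0, 0], [0, 0, 0], [0, 0, 0], [0, 0, 0], [0, 0, 0]], yaw=[0, 0, 0, 0, -0.1])

```text
clock: 3.07
position: [0.5748, 0.2317, 0.3112]
tcp_rot: [-3.141, -0.001, 0.077]
contact_force: [-0.6, 0.7, -0.6]
finger_gap: 0.999
gripper_force: 0.0
```

```bash
python3 - <<'E'
from h import *
grab('wrist','w2');s=status.state();print(s['position'],s['tcp_rot'])
blobs('w2',(.218,.235),(.5,.65,.15,.42))
E
```

```text
[0.57481152 0.23183415 0.31122517] [-3.14144874e+00 -1.33926047e-03  7.83715719e-02]
w2 [ 118  194   28   45 1005] [0.57   0.3464 0.2269] rect mm [568.7 348.3] [33.2 14.1] 3.9
w2 [266 194  19  45 820] [0.5785 0.2397 0.2274] rect mm [577.  239.5] [33.4 13.8] 3.4
```

Emit:
carry_out(jaw=[1, 1, 1, 1, 1], travel=[[0.07, -0.19, 0.4], [0, 0, 0.6], [0, 0, 0.6], [0, 0, 0.6], [0, 0, 0.3]], yaw=[0, 0, 0, 0, 0])

```text
clock: 3.53
position: [0.5761, 0.2396, 0.2072]
tcp_rot: [3.14, 0.004, 0.078]
contact_force: [0.5, 0.3, -0.8]
finger_gap: 1.003
gripper_force: 0.0
```

Emit:
carry_out(jaw=[0.4, 0, -0.2, -0.2, -0.2], travel=[[0, 0, 0], [0, 0, 0], [0, 0, 0], [0, 0, 0], [0, 0, 0]], yaw=[0, 0, 0, 0, 0])

```text
clock: 3.95
position: [0.5777, 0.2407, 0.212]
tcp_rot: [-3.141, -0.003, 0.078]
contact_force: [-0.3, 0.5, 0.1]
finger_gap: 0.4
gripper_force: 0.0
```

Emit:
carry_out(jaw=[-0.3, -0.6, -1, -1, -1], travel=[[0, 0, 0.06], [0, 0, 0], [0, 0, 0], [0, 0, 0], [0, 0, 0]], yaw=[0, 0, 0, 0, 0], force=40)

```text
clock: 4.37
position: [0.5772, 0.2404, 0.208]
tcp_rot: [3.141, -0.0, 0.078]
contact_force: [-0.8, -1.0, 1.2]
finger_gap: 0.157
gripper_force: 42.1
```

Emit:
carry_out(jaw=[-1, -1, -1, -1, -1], travel=[[0, 0, 0], [0, 0, 0], [0, 0, 0], [0, 0, 0], [0, 0, 0]], yaw=[0, 0, 0, 0, 0])

```text
clock: 4.78
position: [0.5772, 0.2405, 0.2079]
tcp_rot: [3.141, -0.0, 0.078]
contact_force: [-0.6, -1.0, 1.3]
finger_gap: 0.157
gripper_force: 42.2
```

Emit:
carry_out(jaw=[-1, -1, -1, -1, -1], travel=[[0, 0, -0.15], [0, 0, -0.25], [0, 0, -0.25], [0, 0, -0.2], [0, 0, 0]], yaw=[0, 0, 0, 0, 0])

```text
clock: 5.2
position: [0.5779, 0.2409, 0.2452]
tcp_rot: [-3.14, -0.005, 0.078]
contact_force: [0.6, -0.8, -0.9]
finger_gap: 0.163
gripper_force: 41.8
```

Emit:
carry_out(jaw=[-1, -1, -1, -1, -1], travel=[[0, 0, 0], [0, 0.15, 0], [0, 0.3, 0], [0, 0.3, 0], [0, 0.25, 0]], yaw=[0, 0, 0, 0, 0])

```text
clock: 5.62
position: [0.5803, 0.1988, 0.2414]
tcp_rot: [3.141, 0.001, 0.077]
contact_force: [0.1, -0.3, -2.4]
finger_gap: 0.159
gripper_force: 41.8
```

Emit:
carry_out(jaw=[-1, -1, -1, -1, -1], travel=[[0, 0.35, 0], [0, 0.45, 0], [0, 0.45, 0], [0, 0.4, 0], [0, 0.25, 0]], yaw=[0, 0, 0, 0, 0])

```text
clock: 6.03
position: [0.5863, 0.1222, 0.2419]
tcp_rot: [3.141, -0.0, 0.076]
contact_force: [0.4, 0.4, -2.2]
finger_gap: 0.157
gripper_force: 41.8
```

Emit:
carry_out(jaw=[-1, -1, -1, -1, -1], travel=[[0, 0, -0.2], [0, 0, -0.3], [0, 0, -0.3], [0, 0, -0.2], [0, 0, 0]], yaw=[0, 0, 0, 0, 0])

```text
clock: 6.45
position: [0.5869, 0.1258, 0.2856]
tcp_rot: [-3.141, -0.006, 0.079]
contact_force: [0.4, 0.1, -1.0]
finger_gap: 0.162
gripper_force: 41.8
```

```bash
cat >> h.py <<'E'
from scipy.optimize import least_squares
def rim(tag,h,roi,tol=.004,r0=None):
    w=cloud(load(tag));m=(abs(w[...,2]-h)<tol)&(w[...,0]>roi[0])&(w[...,0]<roi[1])&(w[...,1]>roi[2])&(w[...,1]<roi[3])
    P=w[m][:,:2]
    if len(P)<20: print(tag,'few',len(P));return
    c=(P.max(0)+P.min(0))/2
    f=least_squares(lambda p:np.hypot(P[:,0]-p[0],P[:,1]-p[1])-p[2],[c[0],c[1],.04],loss='soft_l1',f_scale=.002)
    print(tag,len(P),'circle',f.x.round(4),'bbox',c.round(4),np.ptp(P,axis=0).round(4))
E
python3 - <<'E'
from h import *
s=status.state();print(s['position'],s['tcp_rot'],s['contact_force'])
grab('wrist','w3');grab('scene','s3');grab('top','t3')
for t in 'w1','w3','s3','t3': rim(t,.069,(.42,.53,-.11,-.01))
for t in 'w3','s3','t3':
    rim(t,.163,(.5,.65,.06,.2),.006); blobs(t,(.25,.285),(.5,.65,.06,.2))
E
```

```text
[0.58687341 0.12580822 0.28557909] [-3.14115253 -0.00554906  0.07923383] [ 0.38895044  0.10600277 -1.00199368]
w1 901 circle [ 0.4773 -0.0586  0.0374] bbox [ 0.4766 -0.0591] [0.0802 0.0801]
w3 699 circle [ 0.4779 -0.0585  0.0374] bbox [ 0.4785 -0.0591] [0.078  0.0807]
s3 178 circle [ 0.4781 -0.0605  0.0374] bbox [ 0.4769 -0.0605] [0.0832 0.0792]
t3 199 circle [ 0.4753 -0.0595  0.0372] bbox [ 0.475  -0.0605] [0.0783 0.0786]
w3 521 circle [0.5867 0.1251 0.0239] bbox [0.5846 0.1251] [0.0455 0.0499]
s3 145 circle [0.5871 0.1241 0.0256] bbox [0.586  0.1243] [0.0595 0.0509]
t3 32 circle [0.584  0.1243 0.0241] bbox [0.5832 0.1236] [0.0448 0.0493]
```

View pics/w3.png

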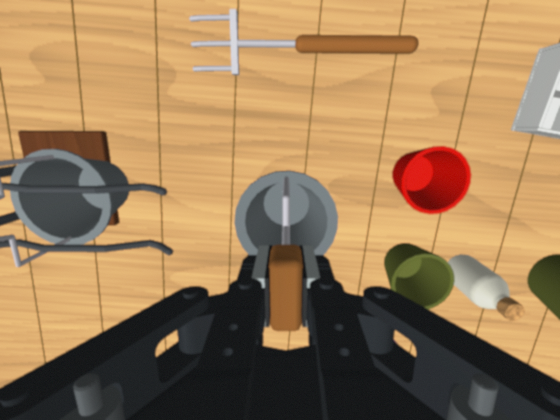

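The small liner hangs free in the jaw, with its lip at (286,218) and clear of the rails. Pot_small is at (420,278). Next I'll check the lip centre against the TCP.

```bash
python3 - <<'E'
from h import *
for t in 'w3','s3','t3': rim(t,.2025,(.52,.65,.07,.18),.004)
w=cloud(load('w3'));p=w[176,286];q=w[218,240];r=w[218,333];print(p,q,r)
E
```

```text
w3 2548 circle [0.5874 0.1253 0.0343] bbox [0.5921 0.1253] [0.0666 0.0773]
s3 266 circle [0.5871 0.1238 0.0347] bbox [0.5866 0.1239] [0.0773 0.0749]
t3 164 circle [0.5835 0.1244 0.0347] bbox [0.5745 0.1253] [0.0584 0.0756]
[0.62150425 0.12797252 0.20247633] [0.5873291  0.15957529 0.20185708] [0.59282345 0.09057241 0.20181441]
```

Emit:
carry_out(jaw=[-1, -1, -1, -1, -1], travel=[[-0.25, 0.36, 0], [-0.4, 0.57, 0], [-0.4, 0.57, 0], [-0.4, 0.57, 0], [-0.4, 0.57, 0]], yaw=[0, 0, 0, 0, 0])

```text
clock: 7.02
position: [0.5196, 0.0132, 0.2809]
tcp_rot: [-3.142, 0.002, 0.079]
contact_force: [0.1, -0.8, -1.0]
finger_gap: 0.156
gripper_force: 41.8
```

Emit:
carry_out(jaw=[-1, -1, -1, -1, -1], travel=[[-0.4, 0.57, 0], [-0.4, 0.57, 0], [-0.3, 0.43, 0], [-0.13, 0.18, 0], [0, 0, 0]], yaw=[0, 0, 0, 0, 0])

```text
clock: 7.43
position: [0.4764, -0.0608, 0.2816]
tcp_rot: [3.141, 0.001, 0.076]
contact_force: [1.1, 0.8, -1.7]
finger_gap: 0.157
gripper_force: 41.8
```

Emit:
carry_out(jaw=[-1, -1, -1, -1, -1], travel=[[0, 0, 0], [0, 0, 0], [0, 0, 0], [0, 0, 0], [0, 0, 0]], yaw=[0, 0, 0, 0, 0])

```text
clock: 7.85
position: [0.4773, -0.0592, 0.2817]
tcp_rot: [-3.142, 0.0, 0.079]
contact_force: [0.9, 0.6, -1.9]
finger_gap: 0.16
gripper_force: 41.8
```

```bash
python3 - <<'E'
from h import *
s=status.state();print(s['position'],s['tcp_rot'])
grab('wrist','w4');grab('scene','s4')
for t in 'w4','s4': rim(t,.069,(.42,.53,-.11,-.01)); rim(t,s['position'][2]-.083,(.42,.54,-.11,-.01))
E
```

```text
[ 0.47732748 -0.05917051  0.28170854] [-3.14150059e+00  3.09025388e-04  7.91072354e-02]
w4 463 circle [ 0.4765 -0.0595  0.0378] bbox [ 0.4977 -0.0584] [0.0383 0.0785]
w4 2543 circle [ 0.4774 -0.0597  0.0343] bbox [ 0.4818 -0.0599] [0.0669 0.0774]
s4 184 circle [ 0.4782 -0.0604  0.0378] bbox [ 0.4778 -0.0602] [0.0828 0.079 ]
s4 273 circle [ 0.4777 -0.0607  0.0346] bbox [ 0.4767 -0.0606] [0.0801 0.0775]
```

Emit:
carry_out(jaw=[-1, -1, -1, -1, -1], travel=[[0, 0, 0.3], [0, 0, 0.5], [0, 0, 0.5], [0, 0, 0.5], [0, 0, 0.4]], yaw=[0, 0, 0, 0, 0])

```text
clock: 8.37
position: [0.4764, -0.0596, 0.1912]
tcp_rot: [-3.141, 0.002, 0.078]
contact_force: [-0.4, 0.5, -1.7]
finger_gap: 0.155
gripper_force: 41.8
```

Emit:
carry_out(jaw=[-1, -1, -1, -1, -1], travel=[[0, 0, 0.2], [0, 0, 0.2], [0, 0, 0.1], [0, 0, 0.1], [0, 0, 0]], yaw=[0, 0, 0, 0, 0])

```text
clock: 8.78
position: [0.4771, -0.0598, 0.1697]
tcp_rot: [3.142, 0.0, 0.078]
contact_force: [-0.4, 0.1, -2.2]
finger_gap: 0.157
gripper_force: 41.7
```

Emit:
carry_out(jaw=[-1, -1, -1, -1, -1], travel=[[0, 0, 0.05], [0, 0, 0.05], [0, 0, 0.02], [0, 0, 0], [0, 0, 0]], yaw=[0, 0, 0, 0, 0])

```text
clock: 9.2
position: [0.4772, -0.0598, 0.1653]
tcp_rot: [3.141, -0.0, 0.078]
contact_force: [0.6, -0.5, -2.1]
finger_gap: 0.155
gripper_force: 41.7
```

Emit:
carry_out(jaw=[-1, -1, -1, -1, -1], travel=[[0, 0, 0.05], [0, 0, 0.05], [0, 0, 0.05], [0, 0, 0.03], [0, 0, 0]], yaw=[0, 0, 0, 0, 0])

```text
clock: 9.62
position: [0.4769, -0.0598, 0.1574]
tcp_rot: [-3.141, 0.001, 0.078]
contact_force: [0.1, -0.3, -1.8]
finger_gap: 0.156
gripper_force: 41.7
```

Emit:
carry_out(jaw=[-1, -1, -1, -1, -1], travel=[[0, 0, 0.03], [0, 0, 0.02], [0, 0, 0], [0, 0, 0], [0, 0, 0]], yaw=[0, 0, 0, 0, 0])

```text
clock: 10.03
position: [0.4771, -0.0598, 0.1559]
tcp_rot: [3.141, -0.0, 0.078]
contact_force: [0.6, 0.1, -2.2]
finger_gap: 0.157
gripper_force: 41.8
```

Emit:
carry_out(jaw=[-1, -1, -1, -1, -1], travel=[[0, 0, 0.025], [0, 0, 0], [0, 0, 0], [0, 0, 0], [0, 0, 0]], yaw=[0, 0, 0, 0, 0])

```text
clock: 10.45
position: [0.4774, -0.0599, 0.1556]
tcp_rot: [3.141, -0.001, 0.078]
contact_force: [-2.1, -0.6, 5.8]
finger_gap: 0.16
gripper_force: 42.8
```

Emit:
carry_out(jaw=[-1, -1, -1, -1, -1], travel=[[0, 0, 0.025], [0, 0, 0], [0, 0, 0], [0, 0, 0], [0, 0, 0]], yaw=[0, 0, 0, 0, 0])

```text
clock: 10.87
position: [0.4776, -0.0599, 0.1556]
tcp_rot: [3.141, -0.002, 0.078]
contact_force: [-3.7, -0.1, 10.9]
finger_gap: 0.154
gripper_force: 43.6
```

Emit:
carry_out(jaw=[-1, -1, -0.5, -0.2, 0], travel=[[0, 0, -0.035], [0, 0, 0], [0, 0, 0], [0, 0, 0], [0, 0, 0]], yaw=[0, 0, 0, 0, 0])

```text
clock: 11.28
position: [0.4769, -0.0597, 0.1547]
tcp_rot: [-3.141, 0.001, 0.078]
contact_force: [-0.3, 0.1, 0.6]
finger_gap: 0.497
gripper_force: 0.0
```

Emit:
carry_out(jaw=[0, 0, 0, 0, 0], travel=[[0, 0, 0], [0, 0, -0.2], [0, 0, -0.4], [0, 0, -0.6], [0, 0, -0.6]], yaw=[0, 0, 0, 0, 0])

```text
clock: 11.7
position: [0.4767, -0.0597, 0.2282]
tcp_rot: [-3.141, 0.001, 0.078]
contact_force: [0.6, -0.3, 0.1]
finger_gap: 0.498
gripper_force: 0.0
```

Emit:
carry_out(jaw=[0, 0.5, 1, 1, 1], travel=[[0, 0, -0.6], [0, 0, -0.6], [0, 0, -0.6], [0, 0, -0.2], [0, 0, 0]], yaw=[0, 0, 0, 0, 0])

```text
clock: 12.12
position: [0.4777, -0.0599, 0.3099]
tcp_rot: [3.14, -0.005, 0.078]
contact_force: [1.0, 0.2, 0.0]
finger_gap: 0.995
gripper_force: 0.0
```

```bash
python3 - <<'E'
from h import *
s=status.state();print(s['position'],s['tcp_rot'])
grab('wrist','w5');grab('scene','s5')
for t in 'w5','s5':
    rim(t,.073,(.42,.54,-.11,-.01),.005); blobs(t,(.165,.185),(.42,.54,-.11,-.01))
w=cloud(load('w5'))
m=(abs(w[...,2]-.073)<.01)&(np.hypot(w[...,0]-.477,w[...,1]+.0598)>.034)&(np.hypot(w[...,0]-.477,w[...,1]+.0598)<.0385)
P=w[m];A=np.c_[P[:,:2]-[.477,-.0598],np.ones(len(P))];print(len(P),np.linalg.lstsq(A,P[:,2],rcond=None)[0])
E
```

```text
[ 0.47769968 -0.05986682  0.30987379] [ 3.14020795 -0.00464687  0.07811017]
w5 1261 circle [ 0.4772 -0.06    0.0349] bbox [ 0.4772 -0.0594] [0.0796 0.0791]
w5 [278 186  16  38 563] [ 0.4784 -0.0602  0.175 ] rect mm [476.8 -60.4] [34. 14.] 4.6
s5 277 circle [ 0.4788 -0.0613  0.0349] bbox [ 0.4785 -0.0603] [0.082  0.0784]
s5 [253 166   7  13  74] [ 0.4828 -0.0604  0.1741] rect mm [476.3 -62.7] [36.4 14.2] 9.4
607 [-0.00916131 -0.00726186  0.07226922]
```

View pics/w5.png

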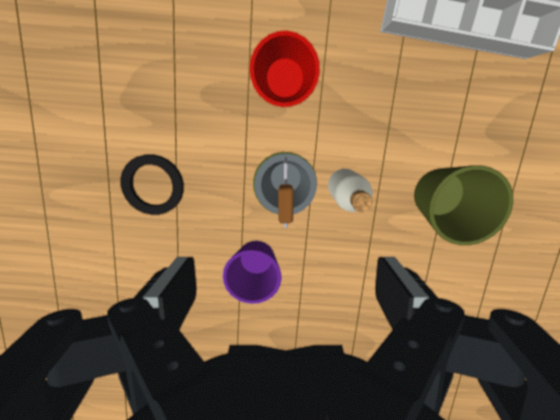

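The small liner sits level (tilt below 0.7°) at (285,190), with the flask undisturbed at (350,190). The large olive pot is at (463,205). Going for the large liner now.

Emit:
carry_out(jaw=[0.2, 0.2, 0.2, 0.2, 0.2], travel=[[0.15, -0.5, 0], [0.22, -0.75, 0], [0.22, -0.75, 0], [0.22, -0.75, 0], [0.22, -0.75, 0]], yaw=[0, 0, 0, 0, 0])

```text
clock: 12.63
position: [0.5068, 0.0844, 0.305]
tcp_rot: [3.141, 0.004, 0.078]
contact_force: [0.8, -0.5, -0.6]
finger_gap: 0.6
gripper_force: 0.0
```

Emit:
carry_out(jaw=[0.2, 0.2, 0.2, 0.2, 0.2], travel=[[0.22, -0.75, 0], [0.22, -0.75, 0], [0.22, -0.75, 0], [0.22, -0.75, 0], [0.22, -0.75, 0]], yaw=[0, 0, 0, 0, 0])

```text
clock: 13.05
position: [0.539, 0.2374, 0.3047]
tcp_rot: [3.14, 0.004, 0.078]
contact_force: [-0.4, 0.4, -0.2]
finger_gap: 0.598
gripper_force: 0.0
```

Emit:
carry_out(jaw=[0.2, 0.2, 0.2, 0.2, 0.2], travel=[[0.22, -0.75, 0], [0.22, -0.75, 0], [0.22, -0.75, 0], [0.22, -0.6, 0], [0.03, -0.1, 0]], yaw=[0, 0, 0, 0, 0])

```text
clock: 13.47
position: [0.5659, 0.36, 0.3026]
tcp_rot: [3.14, 0.006, 0.082]
contact_force: [0.0, 0.1, -0.5]
finger_gap: 0.603
gripper_force: 0.0
```

Emit:
carry_out(jaw=[0.2, 0.2, 0.2, 0.2, 0.2], travel=[[0, 0, 0], [0, 0, 0], [0, 0, 0], [0, 0, 0], [0, 0, 0]], yaw=[0, 0, 0, 0, 0])

```text
clock: 13.88
position: [0.5666, 0.3555, 0.3078]
tcp_rot: [-3.142, -0.001, 0.077]
contact_force: [0.1, 0.3, 0.1]
finger_gap: 0.599
gripper_force: 0.0
```

```bash
python3 - <<'E'
from h import *
grab('wrist','w6');s=status.state();print(s['position'],s['tcp_rot'])
blobs('w6',(.218,.235),(.5,.65,.15,.42))
for t in 'w5','w1','s5','t3': rim(t,.084,(.4,.54,-.36,-.22))
E
```

```text
[0.5665851  0.35563325 0.30784681] [-3.14140654e+00 -6.85751711e-04  7.70327723e-02]
w6 [285 196  19  46 834] [0.5702 0.3493 0.2272] rect mm [568.7 348.9] [33.5 13.6] 4.4
w5 1322 circle [ 0.4699 -0.2885  0.048 ] bbox [ 0.4696 -0.2892] [0.1022 0.1025]
w1 323 circle [ 0.4699 -0.2886  0.0488] bbox [ 0.4607 -0.2516] [0.0712 0.0297]
s5 226 circle [ 0.471  -0.2902  0.048 ] bbox [ 0.4694 -0.2906] [0.1031 0.1021]
t3 272 circle [ 0.468  -0.2893  0.048 ] bbox [ 0.468  -0.2892] [0.0984 0.1013]
```

Emit:
carry_out(jaw=[0.2, 0.2, 0.2, 0.2, 0.2], travel=[[0.04, 0.17, 0.4], [0, 0, 0.6], [0, 0, 0.6], [0, 0, 0.6], [0, 0, 0.26]], yaw=[0, 0, 0, 0, 0])

```text
clock: 14.35
position: [0.5677, 0.3488, 0.2051]
tcp_rot: [3.139, 0.005, 0.078]
contact_force: [-1.3, -0.1, -1.1]
finger_gap: 0.6
gripper_force: 0.0
```

Emit:
carry_out(jaw=[0.2, 0, -0.2, -0.2, -0.2], travel=[[0, 0, 0], [0, 0, 0], [0, 0, 0], [0, 0, 0], [0, 0, 0]], yaw=[0, 0, 0, 0, 0])

```text
clock: 14.77
position: [0.5691, 0.3501, 0.2107]
tcp_rot: [-3.141, -0.003, 0.078]
contact_force: [0.3, 0.3, 0.5]
finger_gap: 0.399
gripper_force: 0.0
```

Emit:
carry_out(jaw=[-0.3, -0.6, -1, -1, -1], travel=[[0, 0.02, 0.05], [0, 0, 0], [0, 0, 0], [0, 0, 0], [0, 0, 0]], yaw=[0, 0, 0, 0, 0], force=40)

```text
clock: 15.18
position: [0.5687, 0.349, 0.207]
tcp_rot: [3.141, -0.0, 0.078]
contact_force: [0.3, 0.1, 0.8]
finger_gap: 0.156
gripper_force: 42.3
```

Emit:
carry_out(jaw=[-1, -1, -1, -1, -1], travel=[[0, 0, 0], [0, 0, 0], [0, 0, 0], [0, 0, 0], [0, 0, 0]], yaw=[0, 0, 0, 0, 0])

```text
clock: 15.6
position: [0.5687, 0.349, 0.207]
tcp_rot: [3.142, -0.0, 0.078]
contact_force: [-0.6, -0.2, 1.2]
finger_gap: 0.154
gripper_force: 42.3
```

Emit:
carry_out(jaw=[-1, -1, -1, -1, -1], travel=[[0, 0, -0.15], [0, 0, -0.25], [0, 0, -0.25], [0, 0, -0.2], [0, 0, 0]], yaw=[0, 0, 0, 0, 0])

```text
clock: 16.02
position: [0.5693, 0.3494, 0.2443]
tcp_rot: [-3.14, -0.004, 0.078]
contact_force: [0.5, 1.0, -1.3]
finger_gap: 0.153
gripper_force: 41.9
```

Emit:
carry_out(jaw=[-1, -1, -1, -1, -1], travel=[[0, 0, 0], [0, 0.15, 0], [0, 0.3, 0], [0, 0.4, 0], [0, 0.4, 0]], yaw=[0, 0, 0, 0, 0])

```text
clock: 16.43
position: [0.5724, 0.2977, 0.24]
tcp_rot: [3.141, 0.001, 0.078]
contact_force: [-0.2, 0.5, -2.2]
finger_gap: 0.153
gripper_force: 41.9
```

Emit:
carry_out(jaw=[-1, -1, -1, -1, -1], travel=[[0, 0.45, 0], [0, 0.45, 0], [0, 0.45, 0], [0, 0.45, 0], [0, 0.45, 0]], yaw=[0, 0, 0, 0, 0])

```text
clock: 16.85
position: [0.5793, 0.2073, 0.2403]
tcp_rot: [3.141, 0.001, 0.077]
contact_force: [0.8, -0.0, -1.2]
finger_gap: 0.152
gripper_force: 41.9
```

Emit:
carry_out(jaw=[-1, -1, -1, -1, -1], travel=[[0, 0.45, 0], [0, 0.45, 0], [0, 0.45, 0], [0, 0.4, 0], [0, 0.25, 0]], yaw=[0, 0, 0, 0, 0])

```text
clock: 17.27
position: [0.5856, 0.127, 0.2404]
tcp_rot: [3.141, 0.001, 0.076]
contact_force: [-0.1, 0.1, -2.1]
finger_gap: 0.159
gripper_force: 41.9
```

Emit:
carry_out(jaw=[-1, -1, -1, -1, -1], travel=[[0, 0, -0.4], [0, 0, -0.7], [0, 0, -0.7], [0, 0, -0.7], [0, 0, -0.5]], yaw=[0, 0, 0, 0, 0])

```text
clock: 17.68
position: [0.5856, 0.1292, 0.3636]
tcp_rot: [-3.142, -0.002, 0.078]
contact_force: [-0.2, 0.4, -0.6]
finger_gap: 0.16
gripper_force: 41.9
```

Emit:
carry_out(jaw=[-1, -1, -1, -1, -1], travel=[[0, 0, 0], [0, 0, 0], [0, 0, 0], [0, 0, 0], [0, 0, 0]], yaw=[0, 0, 0, 0, 0])

```text
clock: 18.1
position: [0.5856, 0.1296, 0.3589]
tcp_rot: [3.141, 0.003, 0.078]
contact_force: [-0.7, -0.1, -1.3]
finger_gap: 0.155
gripper_force: 42.0
```

```bash
python3 - <<'E'
from h import *
grab('wrist','w7');grab('scene','s7');s=status.state();p=s['position'];print(p,s['tcp_rot'])
for t in 'w7','s7': rim(t,p[2]-.0825,(p[0]-.07,p[0]+.07,p[1]-.07,p[1]+.07))
E
```

```text
[0.58569913 0.12964846 0.35974341] [3.14136488e+00 1.80285822e-03 7.80485678e-02]
w7 3338 circle [0.5855 0.1294 0.0449] bbox [0.591  0.1293] [0.0861 0.0987]
s7 480 circle [0.5863 0.1284 0.0449] bbox [0.5853 0.1283] [0.1    0.0976]
```

Emit:
carry_out(jaw=[-1, -1, -1, -1, -1], travel=[[-0.11, 0.3, 0], [-0.18, 0.5, 0], [-0.235, 0.65, 0], [-0.235, 0.65, 0], [-0.235, 0.65, 0]], yaw=[0, 0, 0, 0, 0])

```text
clock: 18.62
position: [0.5539, 0.0153, 0.3607]
tcp_rot: [3.141, 0.0, 0.078]
contact_force: [0.1, -0.6, -1.5]
finger_gap: 0.157
gripper_force: 41.9
```

Emit:
carry_out(jaw=[-1, -1, -1, -1, -1], travel=[[-0.235, 0.65, 0], [-0.235, 0.65, 0], [-0.235, 0.65, 0], [-0.235, 0.65, 0], [-0.235, 0.65, 0]], yaw=[0, 0, 0, 0, 0])

```text
clock: 19.03
position: [0.5169, -0.1181, 0.3609]
tcp_rot: [3.141, -0.0, 0.078]
contact_force: [0.3, -1.1, -0.9]
finger_gap: 0.158
gripper_force: 41.9
```

Emit:
carry_out(jaw=[-1, -1, -1, -1, -1], travel=[[-0.235, 0.65, 0], [-0.235, 0.65, 0], [-0.235, 0.65, 0], [-0.235, 0.65, 0], [-0.235, 0.65, 0]], yaw=[0, 0, 0, 0, 0])

```text
clock: 19.45
position: [0.4801, -0.2513, 0.3609]
tcp_rot: [3.141, -0.0, 0.078]
contact_force: [1.0, -0.3, -1.4]
finger_gap: 0.151
gripper_force: 41.9
```

Emit:
carry_out(jaw=[-1, -1, -1, -1, -1], travel=[[-0.18, 0.5, 0], [-0.11, 0.3, 0], [-0.055, 0.15, 0], [0, 0, 0], [0, 0, 0]], yaw=[0, 0, 0, 0, 0])

```text
clock: 19.87
position: [0.4706, -0.288, 0.3609]
tcp_rot: [-3.141, -0.0, 0.078]
contact_force: [0.8, 0.7, -1.6]
finger_gap: 0.156
gripper_force: 41.9
```

```bash
python3 - <<'E'
from h import *
grab('wrist','w8');grab('scene','s8');s=status.state();p=s['position'];print(p,s['tcp_rot'])
for t in 'w8','s8': rim(t,p[2]-.0825,(p[0]-.07,p[0]+.07,p[1]-.07,p[1]+.07));rim(t,.084,(.4,.54,-.36,-.22))
E
```

```text
[ 0.47087245 -0.28755199  0.361094  ] [-3.14157346e+00 -3.82458330e-04  7.95311681e-02]
w8 3388 circle [ 0.4708 -0.2882  0.0448] bbox [ 0.4762 -0.2884] [0.0866 0.0988]
w8 372 circle [ 0.4685 -0.2897  0.0489] bbox [ 0.5031 -0.2883] [0.0344 0.0929]
s8 382 circle [ 0.4717 -0.2883  0.0451] bbox [ 0.4707 -0.2886] [0.0998 0.0993]
s8 232 circle [ 0.4711 -0.2901  0.0481] bbox [ 0.4724 -0.2904] [0.1024 0.1022]
```

Emit:
carry_out(jaw=[-1, -1, -1, -1, -1], travel=[[-0.02, 0.03, 0.3], [0, 0, 0.6], [0, 0, 0.7], [0, 0, 0.6], [0, 0, 0.3]], yaw=[0, 0, 0, 0, 0])

```text
clock: 20.38
position: [0.4694, -0.2882, 0.2574]
tcp_rot: [-3.139, 0.003, 0.08]
contact_force: [-0.1, -0.0, -2.2]
finger_gap: 0.158
gripper_force: 41.9
```

Emit:
carry_out(jaw=[-1, -1, -1, -1, -1], travel=[[0, 0, 0.3], [0, 0, 0.4], [0, 0, 0.4], [0, 0, 0.2], [0, 0, 0]], yaw=[0, 0, 0, 0, 0])

```text
clock: 20.8
position: [0.4696, -0.2893, 0.2075]
tcp_rot: [-3.14, 0.002, 0.079]
contact_force: [-0.8, -0.4, -1.7]
finger_gap: 0.159
gripper_force: 41.9
```

Emit:
carry_out(jaw=[-1, -1, -1, -1, -1], travel=[[0, 0, 0.1], [0, 0, 0.1], [0, 0, 0.1], [0, 0, 0.1], [0, 0, 0]], yaw=[0, 0, 0, 0, 0])

```text
clock: 21.22
position: [0.4696, -0.2897, 0.1921]
tcp_rot: [-3.141, 0.001, 0.078]
contact_force: [0.4, 0.6, -1.5]
finger_gap: 0.157
gripper_force: 41.9
```

Emit:
carry_out(jaw=[-1, -1, -1, -1, -1], travel=[[0, 0, 0.12], [0, 0, 0.12], [0, 0, 0.12], [0, 0, 0.08], [0, 0, 0]], yaw=[0, 0, 0, 0, 0])

```text
clock: 21.63
position: [0.4694, -0.2896, 0.1741]
tcp_rot: [-3.141, 0.001, 0.078]
contact_force: [-0.8, -0.0, -2.7]
finger_gap: 0.154
gripper_force: 41.9
```

Emit:
carry_out(jaw=[-1, -1, -1, -1, -1], travel=[[0, 0, 0.03], [0, 0, 0.03], [0, 0, 0], [0, 0, 0], [0, 0, 0]], yaw=[0, 0, 0, 0, 0])

```text
clock: 22.05
position: [0.4699, -0.2899, 0.1731]
tcp_rot: [3.141, -0.0, 0.078]
contact_force: [1.3, 0.3, -1.3]
finger_gap: 0.158
gripper_force: 41.9
```

Emit:
carry_out(jaw=[-1, -1, -1, -1, -1], travel=[[0, 0, 0.03], [0, 0, 0], [0, 0, 0], [0, 0, 0], [0, 0, 0]], yaw=[0, 0, 0, 0, 0])

```text
clock: 22.47
position: [0.4698, -0.2899, 0.1718]
tcp_rot: [3.141, -0.0, 0.078]
contact_force: [0.1, -0.5, -1.6]
finger_gap: 0.159
gripper_force: 41.9
```

Emit:
carry_out(jaw=[-1, -1, -1, -1, -1], travel=[[0, 0, 0.025], [0, 0, 0], [0, 0, 0], [0, 0, 0], [0, 0, 0]], yaw=[0, 0, 0, 0, 0])

```text
clock: 22.88
position: [0.4698, -0.2898, 0.1707]
tcp_rot: [3.141, -0.0, 0.078]
contact_force: [0.2, 0.9, -0.9]
finger_gap: 0.156
gripper_force: 41.9
```

Emit:
carry_out(jaw=[-1, -1, -1, -1, -1], travel=[[0, 0, 0.02], [0, 0, 0], [0, 0, 0], [0, 0, 0], [0, 0, 0]], yaw=[0, 0, 0, 0, 0])

```text
clock: 23.3
position: [0.4698, -0.2899, 0.1699]
tcp_rot: [3.142, -0.0, 0.078]
contact_force: [0.2, -0.5, -2.1]
finger_gap: 0.155
gripper_force: 41.9
```

Emit:
carry_out(jaw=[-1, -1, -1, -1, -1], travel=[[0, 0, 0.02], [0, 0, 0], [0, 0, 0], [0, 0, 0], [0, 0, 0]], yaw=[0, 0, 0, 0, 0])

```text
clock: 23.72
position: [0.4699, -0.2899, 0.1698]
tcp_rot: [3.141, -0.001, 0.078]
contact_force: [-1.3, 2.0, 5.6]
finger_gap: 0.157
gripper_force: 42.9
```

Seated: the force now pushes up, and z 0.1698 is the expected height. Releasing.

Emit:
carry_out(jaw=[-1, -1, -0.5, -0.2, 0], travel=[[0, 0, -0.015], [0, 0, 0], [0, 0, 0], [0, 0, 0], [0, 0, 0]], yaw=[0, 0, 0, 0, 0])

```text
clock: 24.13
position: [0.4697, -0.2898, 0.1693]
tcp_rot: [-3.141, 0.0, 0.078]
contact_force: [-0.4, -0.2, -0.9]
finger_gap: 0.495
gripper_force: 0.0
```

Emit:
carry_out(jaw=[0, 0, 0, 0, 0], travel=[[0, 0, 0], [0, 0, -0.2], [0, 0, -0.4], [0, 0, -0.6], [0, 0, -0.6]], yaw=[0, 0, 0, 0, 0])

```text
clock: 24.55
position: [0.4695, -0.2897, 0.2426]
tcp_rot: [-3.141, 0.001, 0.078]
contact_force: [0.7, -0.0, 0.6]
finger_gap: 0.498
gripper_force: 0.0
```

Emit:
carry_out(jaw=[0, 0.5, 1, 1, 1], travel=[[0, 0, -0.6], [0, 0, -0.6], [0, 0, -0.6], [0, 0, -0.2], [0, 0, 0]], yaw=[0, 0, 0, 0, 0])

```text
clock: 24.97
position: [0.4703, -0.2902, 0.3246]
tcp_rot: [3.138, -0.004, 0.078]
contact_force: [0.4, -0.2, 0.4]
finger_gap: 0.994
gripper_force: 0.0
```

Emit:
carry_out(jaw=[1, 1, 1, 1, 1], travel=[[0, 0, 0], [0, 0, 0], [0, 0, 0], [0, 0, 0], [0, 0, 0]], yaw=[0, 0, 0, 0, 0])

```text
clock: 25.38
position: [0.4697, -0.2897, 0.3208]
tcp_rot: [-3.141, 0.001, 0.078]
contact_force: [-0.5, -0.4, 1.0]
finger_gap: 0.998
gripper_force: 0.0
```

```bash
python3 - <<'E'
from h import *
s=status.state();print(s['position'],s['contact_force'],s['clock'])
grab('wrist','w9');grab('scene','s9')
for t in 'w9','s9': blobs(t,(.165,.205),(.42,.54,-.34,-.01))
w=cloud(load('w9'));c=np.array([.4698,-.2899])
r=np.hypot(w[...,0]-c[0],w[...,1]-c[1]);m=(abs(w[...,2]-.088)<.012)&(r>.0435)&(r<.0485)
P=w[m];print(len(P),np.linalg.lstsq(np.c_[P[:,:2]-c,np.ones(len(P))],P[:,2],rcond=None)[0])
rim('w9',.088,(.4,.54,-.36,-.22),.005);rim('s9',.073,(.42,.54,-.11,-.01),.005)
E
```

```text
[ 0.4696626  -0.28974664  0.32076542] [-0.50439285 -0.42330728  1.04048054] 25.3833
w9 [ 29 156  29  37 790] [ 0.4776 -0.0648  0.1745] rect mm [476.4 -61.3] [34.1 14.8] 4.9
w9 [278 184  16  39 578] [ 0.4717 -0.2898  0.1901] rect mm [ 470.  -289.8] [33.5 13.7] 4.8
s9 [159 149   9  15  98] [ 0.4776 -0.2888  0.188 ] rect mm [ 470.2 -290.1] [37.  14.4] 5.6
s9 [253 166   7  14  73] [ 0.4826 -0.0609  0.174 ] rect mm [478.7 -62.3] [34.7 14.2] 9.3
902 [0.00011051 0.00120085 0.08749035]
w9 1721 circle [ 0.4701 -0.29    0.0452] bbox [ 0.4703 -0.2899] [0.0991 0.1007]
s9 269 circle [ 0.4782 -0.061   0.0349] bbox [ 0.4781 -0.0613] [0.0788 0.0767]
```

View pics/s9.png

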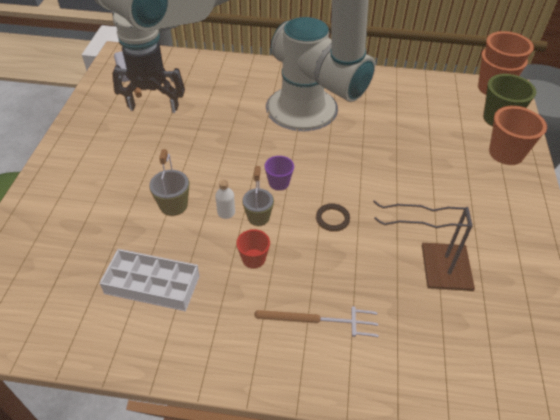

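The picture shows both liners seated and level in the olive pots at (171,194) and (258,208). The rack is empty, nothing else has moved, and the gripper is clear. Handing in.

```bash
python3 -c "
from bench import ticket
print(ticket.hand_in())"
```

```text
the job is handed in; nothing more can be done
None
```

Both liners are seated level in their matching olive pots and released, with everything else left where it was; I handed the job in at about 25.5 s of the 64 s allowed, and no verdict was shown.

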